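# Lift the degreased chip heat sink out of its tray with spring tongs

## Task

The small chip heat sink in the aluminium degreasing tray is clean and must not be touched with the gripper's fingers. Slide the tray's steel cover by its upright black grip all the way to its end stop so that the heat sink lies open, then take the spring tongs out of their holder by the two grip plates, close them on the heat sink and lift it at least 10 cm above the tray. Finish while holding it still up there in the upright tongs, do not put anything down, and leave the solder spool, the large heat sink and the roll of tape where they are.

Things in the scene. Friction and masses are not known exactly. Their poses are not given: they have to be found in the camera images.
- tray: Fixed aluminium tray, 104 (x) by 130 mm (y). Origin: centre of its underside on the worktop. The nest's centre is at y = +30 mm, its floor 10 mm up. Lips (24 mm long in x, 3 mm thick, top at 14 mm) 17.5 mm to either side of it in y locate the heat sink; along x it is open to the rails (x = -42 and 42 mm, 8 mm wide, 34 mm high). Cover slides along -y; end stop bar at y = -54 mm, top at 37 mm.
- cover (a joint): Steel cover on the tray's rails: slide in m, 0 = centred over the nest, grows as it moves along the tray's -y, 0.055 = end stop, nest fully open. It starts between 0 and 0.010. Needs about 2 N, stays where it is left.
- cover_grip (a point): On the cover's grip, an upright black fin in the middle of the cover: 36 mm along the tray's x, 12 mm thick along the tray's y (the sliding direction), from 37 to 67 mm above the worktop; this point is on its centre line, 60 mm up. Cover plate 92 (x) by 50 mm (y), top 37 mm up. Axes as the tray's.
- chip_sink: Small plain aluminium chip heat sink, 24 x 24 x 14 mm high, with 7 fins, about 30 g, loose in the nest under the cover. Origin: centre of its underside, z up; its x axis is along the tray's x within 0.1 rad. Its two faces across x are the ones free for the tongs' jaws, the lips stand at its faces across y.
- tongs: Steel spring tongs, 98 mm tall, 80 g, standing upright on the jaw tips in the holder. Origin: between the jaw tips, at their lower end; z up; they close along y. The two legs slide straight in, up to 11 mm each. At rest the jaws (16 mm wide in x, 4 mm thick, 0 to 54 mm up) have inner faces 38 mm, outer faces 46 mm apart. A black block (18 x 28 mm, 78 to 98 mm up) joins the legs.
- tong_grip (a point): Midway between the two flat steel grip plates, 75 mm above the tongs' origin. Plates: 26 mm wide (x), 54 to 96 mm above the origin, outer faces 58 mm apart at rest. Held at width W, the jaw gap is W - 20 mm; on the heat sink W = 44 mm. Springs push out with 4 N at rest, 0.25 N more per mm of each leg: held at W = 50 to 55 mm the tongs stay in the gripper with open jaws.
- tong_tip (a point): Point midway between the two jaws, 7 mm above the tongs' origin: the middle of a heat sink that is well gripped with the jaw tips level with its underside.
- tong_holder: Fixed holder of the tongs: 80 x 96 x 6 mm steel foot with an upright grey sleeve, open on top, inside 19 mm (x) by 50 mm (y), walls 4 mm thick, rim 46 mm above the worktop. Origin: centre of the foot's underside, z up. The tongs stand on the foot, 6 mm above the worktop, with 2 mm of play each side, their y along the holder's y.
- spool: Spool of solder wire standing on its flange, 56 mm across, 39 mm tall, loose, a bystander. Origin: centre of underside.
- large_sink: Large aluminium heat sink, 50 x 50 x 22 mm, loose on the worktop, a bystander. Origin: centre of underside.
- black_tape: Roll of black tape lying flat, 55 mm across, 19 mm tall, loose, a bystander. Origin: centre of underside.

How it is judged (in metres and radians):
On the way, in this order (a step that is already met when the one before it is completed fails the run):
1. the cover is slid to its end stop, the tongs still in their holder (value of joint cover above 0.052 m and distance between tongs and tong_holder below 0.02 m), for 0.2 s.
2. the tongs are taken out of the holder in the gripper (height (world z) of tongs above 0.05 m and contact force between the fingers and tongs above 0.5 N), for 0.2 s.
At the end, for the whole second after the job is handed in: Ends holding: cover within 3 mm of its stop; heat sink clamped in the jaws (over 1 N, within 20 mm of the tip point), over 100 mm above the worktop, still, untouched by the arm; tongs in the fingers, upright within 0.35 rad, touching nothing else; bystanders within 30 mm of their places (value of joint cover above 0.052 m and height (world z) of chip_sink above 0.1 m and distance between chip_sink and tray above 0.1 m and distance between tong_tip and chip_sink below 0.02 m and contact force between tongs and chip_sink above 1 N and contact force between the fingers and tongs above 2 N and contact force between the arm and chip_sink below 0.1 N and contact force between tray and chip_sink below 0.05 N and contact force between each of tray, tong_holder and tongs below 0.05 N and angle between tongs's own z axis and vertical below 0.35 rad and linear speed of chip_sink below 0.03 m/s and distance of each of spool, large_sink, black_tape from where it was at the start of the episode below 0.03 m); the arm keeps its last pose, push and grip.
It fails at once if the gripper or arm touches the small heat sink (contact force between the arm and chip_sink above 0.5 N).
It fails at once if the fingers touch the small heat sink (contact force between the fingers and chip_sink above 0.5 N).
It fails at once if a bystander is pushed away (distance of spool from where it was at the start of the episode above 0.03 m).
It fails at once if a bystander is pushed away (distance of large_sink from where it was at the start of the episode above 0.03 m).
It fails at once if a bystander is pushed away (distance of black_tape from where it was at the start of the episode above 0.03 m).
It also fails if it takes over 54 s, if anything falls off the work surface, if the arm or the gripper's body presses on something with over 40 N, if the wrist force passes 120 N, or if a joint passes its speed limit or range.

## Robot

A 7-joint arm with a two-finger parallel gripper is mounted at the origin on a cart in front of the work surface, level with it; the furniture and walls round the work are solid. World frame = base frame: x ahead of the robot, y to its left, z up, the work surface at z = 0. Lengths are in m, angles in degrees, forces in N, time in s.
With the tool pointing down it reaches from about 0.425 to 0.825 m from the base axis. Payload 3.6 kg.
Tool frame: the origin (TCP) lies midway between the tips of the shut fingers; the grasp point (between the pads) lies 19 mm behind it; z points along the fingers, y is the line along which they close (so a half turn about z gives the same grasp; the last joint's range is limited). The gripper opens to 85 mm and grips with 20 to 120 N. Pads are 22 mm wide; open, the fingers measure 114 mm over their backs; the gripper's body (76 mm by 85 mm) begins 54 mm behind the grasp point. The pads swing forward as they close: fully open they stand 13 mm farther back than shut.
Start: joints at [71.82, 35.231, -0.722, 81.555, 0.464, 63.22, -2.315], TCP at [0.186, -0.623, 0.231] pointing down, gripper open.
Joint ranges: [-178.69, 178.69], [-17.37, 117.87], [-77.05, 75.6], [15.02, 138.74], [-78.02, 258.01], [0.78, 113.62], [-162.83, 162.83]. Speed limits (degrees/s): [159.86, 159.86, 180, 180, 180, 180, 180].

## Interface

Orientations are given as a 3x3 rotation matrix whose columns are the frame's x, y, z axes.
In Python, from bench import bot gives the robot as it stands.
- The arm moves only by the tool carry_out, never from a script. Its argument "moves" is text: rows parted by semicolons, each of 6 numbers parted by spaces: the shift along the tool's x, y, z in m, then the turn, a rotation vector about the tool's x, y, z in degrees. A call has 1 to 5 rows; each row is the pose to reach, as a shift and turn from the pose commanded when the call began, along the tool's axes at that moment; what a row does not reach only later rows make up. A row lasts 1/12 s, in which the tool goes at most 41.7 mm and 7.16 degrees, less where a joint would pass 70% of its speed; a pose out of reach is approached as far as the arm can. A call with a gripper value outside its range is refused whole. "claw" is the finger opening in m, from 0 to 0.0854, set as the call begins (left out, the last holds). The fingers move at their own pace and stop on an object; "force" is the grip in N (left out, the last holds). Time passes only in rows, so rows that repeat a pose let the fingers close. It gives the time, the measured TCP pose, the force, the opening and the grip force at its end, in the units of the state.
- bot.get_state(): the state, without advancing time (a new reading comes with each control period).
- bot.grab_frame(name): name is "side" or "top" or "wrist"; returns (picture, depth): 384x512x3 uint8, red, green, blue; 384x512 float32, m along the optical axis (not along the pixel's ray), 0 where there is no reading.
- bot.camera_model(name): a dict with "camera_matrix" (3x3 intrinsics, pixels), "R" (3x3) and "t" (3): a world point X has camera coordinates R X + t; the wrist camera has in their place "T_tool_cam" (4x4, takes a point from camera to tool coordinates, whose origin is the TCP and whose axes are the flange's). Camera axes: x right, y down, z forward; pixel columns grow to the right and rows downward; lengths in m; the calibration is good to about 2 mm. A picture is of the moment at which its call begins: read the wrist's pose just before it. camera_model takes no time and is no camera call.
- bot.hand_in(): hands the job in; it is judged then, once.
Trained networks look in the newest picture that a camera, given by its name, has taken for a name from the list of things; names that differ only in an ending like _2 or _b are one class to them, and where a whole thing is asked for, a point or a joint stands for the part that bears it (a point fixed in the world has none). Each returns a list of dicts, best first, with "p" (0 to 1); they miss things now and then, are a little off and sometimes report something else, mostly with a low value. They report only what shows in the picture. A call takes as long as a camera call.
- bot.spot_in(camera, query): "box" ([left, top, right, bottom] in pixels, round what is visible of it).
- bot.spot_point(camera, query): "centre" ([row, column] in pixels: a listed point, or the origin of a listed thing).
The state is a dict: "time": time; "joints": joint angles; "joint_velocities": joint speeds; "joint_efforts": joint torques, N m; "position": TCP position; "tcp_rot": TCP orientation; "force": force on the tool from outside, world axes, zero at the start; "wrist_torque": the same for the moment, N m; "opening": finger opening in m; "finger_force": force on a finger pad.
Only numpy, scipy, OpenCV 4.12 (cv2) and the standard library are available. Lean on these libraries where they do the work, as an engineer would, in place of code of your own. Each camera call takes 0.05 s, during which the arm holds its last target. There are 200 camera calls.

## Working session

There is one attempt and no reset: what is moved stays moved. The work goes in short steps, Python scripts to look and compute and a tool call to move; the robot and the scene stay as the last step left them, time stands still between calls to the robot, and variables do not carry over. Pictures are saved under pics/ and viewed, at most 10 in all, crops included, and the job is handed in when it is done.

Besides the shell and the picture viewer there is one more tool, called as name(argument=value, ...) on one line, values as JSON. carry_out: Moves the arm, as the interface text tells. Its arguments: {"type":"object","properties":{"moves":{"type":"string"},"claw":{"type":"number"},"force":{"type":"number"}},"required":["moves"]}

```bash
mkdir -p pics; cat > h.py <<'E'
import numpy as np, cv2
from bench import bot
def cam(name):
    m=bot.camera_model(name); K=np.array(m["camera_matrix"])
    if name=="wrist":
        s=bot.get_state(); T=np.eye(4); T[:3,:3]=s["tcp_rot"]; T[:3,3]=s["position"]
        W=T@np.array(m["T_tool_cam"])
    else:
        W=np.eye(4); R=np.array(m["R"]); W[:3,:3]=R.T; W[:3,3]=-R.T@np.array(m["t"])
    return K,W
def shot(name):
    K,W=cam(name); rgb,d=bot.grab_frame(name); return rgb,d,K,W
def cloud(d,K,W):
    v,u=np.mgrid[:d.shape[0],:d.shape[1]]
    P=np.stack([(u-K[0,2])/K[0,0]*d,(v-K[1,2])/K[1,1]*d,d],-1)
    return P@W[:3,:3].T+W[:3,3]
def ray_z(rc,z,K,W):
    r=W[:3,:3]@np.array([(rc[1]-K[0,2])/K[0,0],(rc[0]-K[1,2])/K[1,1],1]); c=W[:3,3]
    return c+r*(z-c[2])/r[2]
def save(n,rgb): cv2.imwrite("pics/"+n,rgb[:,:,::-1])
E
python3 - <<'E'
from h import *
s=bot.get_state(); print(s["time"],s["position"],np.round(s["tcp_rot"],3).tolist(),s["opening"])
ims=[]
for c in ["top","side"]:
    rgb,d,K,W=shot(c); np.savez(c+".npz",rgb=rgb,d=d,K=K,W=W); ims.append(rgb)
    print(c,np.round(W,3).tolist())
    for q,z in [("tray",0),("cover_grip",.06),("tongs",.006),("tong_grip",.081),("tong_holder",0),("spool",0),("large_sink",0),("black_tape",0),("cover",.037)]:
        for r in bot.spot_point(c,q)[:2]: print(q,np.round(r["p"],2),np.round(r["centre"]),np.round(ray_z(r["centre"],z,K,W),3))
save("ts.png",np.vstack([cv2.resize(i,(400,300)) for i in ims]))
E
```

```text
0.0 [ 0.18615512 -0.62197558  0.23015345] [[0.958, 0.287, -0.001], [0.287, -0.958, 0.002], [-0.0, -0.003, -1.0]] 0.08528247096313556
top [[0.005, -0.984, 0.178, 0.445], [-1.0, -0.002, 0.013, -0.307], [-0.012, -0.178, -0.984, 0.902], [0.0, 0.0, 0.0, 1.0]]
tray 0.78 [228. 243.] [ 0.525 -0.278  0.   ]
cover_grip 0.55 [222. 231.] [ 0.532 -0.254  0.06 ]
tongs 0.86 [237. 322.] [ 0.503 -0.454  0.006]
tong_grip 0.51 [232. 323.] [ 0.508 -0.443  0.081]
tong_holder 0.85 [234. 315.] [ 0.51  -0.439  0.   ]
spool 0.63 [170. 309.] [ 0.657 -0.428  0.   ]
large_sink 0.75 [225. 228.] [ 0.531 -0.245  0.   ]
large_sink 0.68 [232. 322.] [ 0.516 -0.455  0.   ]
black_tape 0.68 [173. 194.] [ 0.649 -0.165  0.   ]
black_tape 0.66 [232. 316.] [ 0.515 -0.441  0.   ]Traceback (most recent call last):
  File "<stdin>", line 8, in <module>
ValueError: it knows: black_tape, chip_sink, cover_grip, large_sink, spool, tong_grip, tong_holder, tong_tip, tongs, tray
```

```bash
python3 - <<'E'
from h import *
t=np.load("top.npz"); rgb,d,K,W=shot("side"); np.savez("side.npz",rgb=rgb,d=d,K=K,W=W)
print(np.round(W,3).tolist())
P=cloud(t["d"],t["K"],t["W"])
# height map crops
def fit(name,xy,rad,zlo,zhi):
    m=(np.hypot(P[...,0]-xy[0],P[...,1]-xy[1])<rad)&(P[...,2]>zlo)&(P[...,2]<zhi)&(t["d"]>0)
    p=P[m]; 
    if len(p)<5: print(name,len(p)); return
    r=cv2.minAreaRect((p[:,:2]*1000).astype(np.float32)); print(name,len(p),np.round(r[0]),np.round(r[1]),round(r[2],1),np.round(np.median(p[:,2]),3))
fit("grip top",(.53,-.26),.09,.06,.075)
fit("cover",(.53,-.26),.09,.033,.042)
fit("tray all",(.53,-.26),.1,.01,.08)
fit("tong top",(.51,-.44),.07,.09,.12)
fit("plates+",(.51,-.44),.07,.08,.12)
fit("rim",(.51,-.44),.07,.04,.052)
fit("foot",(.51,-.44),.08,.003,.012)
fit("spool",(.657,-.428),.06,.03,.05)
a=cv2.resize(t["rgb"][130:300,150:380],(690,510)); save("top.png",a)
save("side.png",rgb)
E
```

```text
[[0.993, -0.071, 0.09, 0.507], [-0.114, -0.539, 0.835, -1.011], [-0.011, -0.839, -0.543, 0.538], [0.0, 0.0, 0.0, 1.0]]
grip top 98 [ 528. -250.] [34. 11.] 0.9 0.066
cover 1142 [ 528. -278.] [120.  98.] 89.8 0.036
tray all 1726 [ 524. -262.] [182. 184.] 38.7 0.036
tong top 237 [ 510. -442.] [58. 24.] 66.1 0.102
plates+ 257 [ 510. -442.] [58. 25.] 66.2 0.102
rim 80 [ 510. -442.] [58. 27.] 66.4 0.045
foot 1088 [ 510. -436.] [134. 146.] 28.0 0.006
spool 547 [ 667. -429.] [79. 71.] 0.0 0.038
```

View pics/top.png

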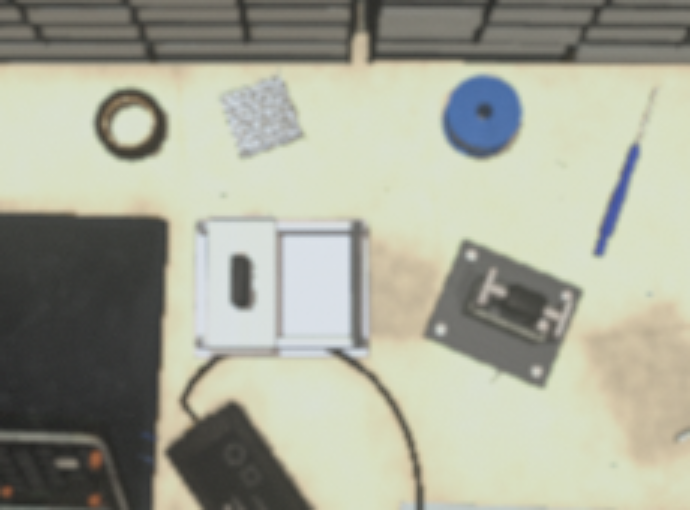

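View pics/side.png

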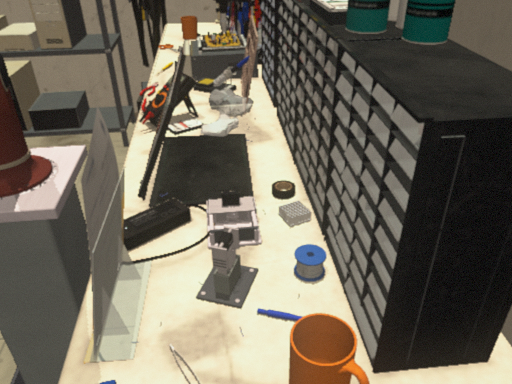

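Top view: tray with yaw about 0, its cover at left (world +y) and its fin at crop (242,282). The tongs are at crop (518,300), turned about -24°. The side view shows an upright transparent panel at about (110,230), between the robot and the work, so I'll measure that before moving.

```bash
python3 - <<'E'
from h import *
for c in ["top","side"]:
    t=np.load(c+".npz"); P=cloud(t["d"],t["K"],t["W"]); 
    m=(t["d"]>0)&(P[...,0]>.05)&(P[...,0]<.8)&(P[...,1]>-.95)&(P[...,1]<.1)&(P[...,2]>.03)
    # occupancy map: max z in 5cm cells
    g={}
    for p in P[m]:
        k=(int(np.floor(p[0]/.05)),int(np.floor(p[1]/.05))); g[k]=max(g.get(k,0),p[2])
    print(c,"rows x .05...; cols y -0.95..0.05 (cm)")
    for i in range(1,16): print("%.2f"%(i*.05)," ".join("%3d"%(g.get((i,j),0)*100) for j in range(-19,2)))
def proj(c,p):
    t=np.load(c+".npz"); W=np.linalg.inv(t["W"]); q=t["K"]@(W[:3,:3]@p+W[:3,3]); return q[:2]/q[2]
s=np.load("side.npz"); P=cloud(s["d"],s["K"],s["W"])
for uv in [(95,110),(92,200),(92,300),(95,350),(110,230),(135,350),(145,275),(130,200),(118,170),(100,130)]: print(uv,s["d"][uv[1],uv[0]],np.round(P[uv[1],uv[0]],3))
save("topfull.png",np.load("top.npz")["rgb"])
E
```

```text
top rows x .05...; cols y -0.95..0.05 (cm)
0.05   0   0   0   0   0   0   0   0   0   0   0   0   0   0   0   0   0   0   0   0   0
0.10   0   0   0   0   0   0   0   0   0   0   0   0   0   0   0   0   0   0   0   0   0
0.15   0   0   0   0   0   0   0   0   0   0   0   0   0   0   0   0   0   0   0   0   0
0.20   0   0   0   0   0   0   0   0   0   0   0   0   0   0   0   0   0   0   0   0   0
0.25   0   0   0   0   5   5   0   0   0   0   0   0   0   3   0   0   0   0   0   0   0
0.30   0   0   0   0   7   7   0  21  21  30  30  30   3   3   3   6   6   6   5   5   4
0.35   0   0   0   0   7   7   0  29  29  30  28  25   3   3   3  18  15  15  17  17  16
0.40   0   0   0   0   0   0   0   0   0   0   0   0   0   3   3  24  24  24  24  24  24
0.45   0   0   0   0   0   0   0   0   0  10  10   0   3   4   4   0   0   0   0   0   0
0.50   0   0   0   0   0   0   0   0   0  10  10   0   3   6   6   0   0   0   0   0   0
0.55   0   0   0   0   0  10  10   0   0   0   0   0   3   4   4   0   0   0   0   0   0
0.60   0   0   0   0   9  10  10   0   0   4   4   0   0   0   0   0   0   0  
[... 1394 characters left out ...]
   0   0   0   0   9  10  37  37  37  37  37  37  37  37  37  37  37  37  37  37   0
0.70   0   0   0   0   0  35  37  37  37  37  37  37  42  42  39  39  39  39  37  37  36
0.75   0   0   0   0   0   0  37  37  37  37  37  43  42  42  39  39  39   0   0   0   0
(95, 110) 3.1114135 [-0.307  2.052 -0.618]
(92, 200) 0.537131 [ 0.355 -0.54   0.248]
(92, 300) 0.7376872 [ 0.287 -0.454  0.   ]
(95, 350) 0.6206885 [ 0.321 -0.58   0.027]
(110, 230) 0.63030535 [ 0.351 -0.485  0.161]
(135, 350) 0.6514639 [ 0.37  -0.566  0.001]
(145, 275) 0.7831863 [ 0.369 -0.406  0.003]
(130, 200) 0.9931075 [ 0.31  -0.151 -0.   ]
(118, 170) 0.70462877 [ 0.352 -0.373  0.196]
(100, 130) 0.61888194 [ 0.35  -0.418  0.285]
```

View pics/topfull.png

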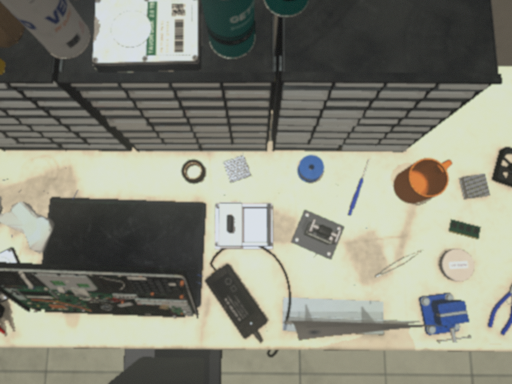

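The glass panel stands at x≈0.35, y -0.60 to -0.34, 0.30 m high, so I lift over it, turning to line up with the fin.

carry_out(moves="0 0 -0.2 0 0 16.7;0 0 -0.2 0 0 16.7;0 0 -0.2 0 0 16.7;0 0 -0.2 0 0 16.7;0 0 -0.2 0 0 16.7", claw=0.045, force=30)

```text
time: 0.92
position: [0.1865, -0.6227, 0.4355]
tcp_rot: [[1.0, -0.001, 0.001], [-0.001, -1.0, -0.004], [0.001, 0.004, -1.0]]
force: [0.6, -0.9, -0.5]
opening: 0.0451
finger_force: 0.0
```

carry_out(moves="0.028 -0.030 0 0 0 0;0.056 -0.061 0 0 0 0;0.084 -0.091 0 0 0 0;0.112 -0.122 0 0 0 0;0.139 -0.152 0 0 0 0")

```text
time: 1.33
position: [0.3267, -0.4689, 0.4316]
tcp_rot: [[1.0, -0.0, 0.001], [-0.0, -1.0, -0.0], [0.001, 0.0, -1.0]]
force: [0.3, -0.5, 1.1]
opening: 0.0446
finger_force: 0.0
```

carry_out(moves="0.028 -0.030 0 0 0 0;0.056 -0.061 0 0 0 0;0.084 -0.091 0 0 0 0;0.112 -0.122 0 0 0 0;0.139 -0.152 0 0 0 0")

```text
time: 1.75
position: [0.4657, -0.3169, 0.4317]
tcp_rot: [[1.0, -0.0, 0.001], [-0.0, -1.0, -0.0], [0.001, 0.0, -1.0]]
force: [0.7, 0.4, -0.3]
opening: 0.0451
finger_force: 0.0
```

carry_out(moves="0.028 -0.030 0 0 0 0;0.056 -0.061 0 0 0 0;0.064 -0.069 0.04 0 0 0;0.064 -0.069 0.08 0 0 0;0.064 -0.069 0.12 0 0 0")

```text
time: 2.17
position: [0.5299, -0.2481, 0.3105]
tcp_rot: [[1.0, 0.003, 0.003], [0.003, -1.0, -0.001], [0.003, 0.001, -1.0]]
force: [0.7, -0.1, -1.1]
opening: 0.0448
finger_force: 0.0
```

```bash
python3 - <<'E'
from h import *
rgb,d,K,W=shot("wrist"); P=cloud(d,K,W); save("w1.png",rgb)
def fit(name,xy,rad,zlo,zhi):
    m=(np.hypot(P[...,0]-xy[0],P[...,1]-xy[1])<rad)&(P[...,2]>zlo)&(P[...,2]<zhi)&(d>0)
    p=P[m]
    if len(p)<5: print(name,len(p)); return
    r=cv2.minAreaRect((p[:,:2]*1000).astype(np.float32)); print(name,len(p),np.round(r[0],1),np.round(r[1],1),round(r[2],1),np.round(np.median(p[:,2]),4))
fit("fin",(.53,-.25),.05,.058,.08)
fit("cover",(.53,-.25),.08,.035,.045)
fit("rails",(.525,-.28),.1,.028,.0348)
print(np.round(W[:3,3],3), bot.spot_point("wrist","cover_grip"))
E
```

```text
fin 278 [ 531.8 -253.4] [34.6 11.4] 0.3 0.0649
cover 1592 [ 531.2 -250.4] [99.8 55.8] 1.2 0.0357
rails 1539 [ 504.1 -281.6] [153.5 120.3] 0.1 0.0334
[ 0.597 -0.249  0.452] [{'centre': [165.9, 264.9], 'p': 0.71}, {'centre': [64.7, 199.1], 'p': 0.67}]
```

View pics/w1.png

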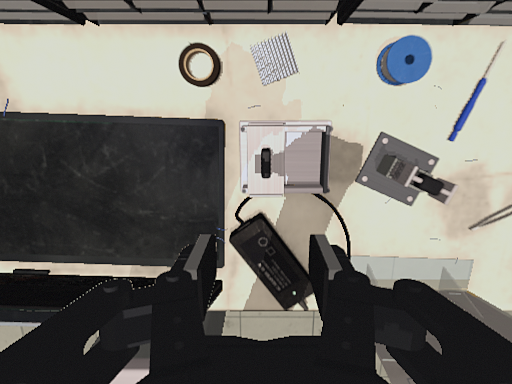

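The wrist view shows the fin at (265,163), measured at world (0.531,-0.252). Next I descend and grip it.

carry_out(moves="0 0.004 0.04 0 0 0;0 0.004 0.08 0 0 0;0 0.004 0.12 0 0 0;0 0.004 0.16 0 0 0;0 0.004 0.195 0 0 0")

```text
time: 2.68
position: [0.5308, -0.2554, 0.1173]
tcp_rot: [[1.0, -0.002, 0.005], [-0.002, -1.0, -0.002], [0.005, 0.002, -1.0]]
force: [0.3, -0.1, 0.1]
opening: 0.0451
finger_force: 0.0
```

carry_out(moves="0 0 0.025 0 0 0;0 0 0.045 0 0 0;0 0 0.06 0 0 0;0 0 0.068 0 0 0;0 0 0.068 0 0 0")

```text
time: 3.1
position: [0.5298, -0.2548, 0.0485]
tcp_rot: [[1.0, -0.001, 0.001], [-0.001, -1.0, -0.001], [0.001, 0.001, -1.0]]
force: [-0.2, -0.1, 0.1]
opening: 0.0449
finger_force: 0.0
```

carry_out(moves="0 0 0 0 0 0;0 0 0 0 0 0;0 0 0 0 0 0;0 0 0 0 0 0;0 0 0 0 0 0", claw=0.004, force=30)

```text
time: 3.52
position: [0.5302, -0.2543, 0.0503]
tcp_rot: [[1.0, 0.0, 0.004], [0.0, -1.0, -0.002], [0.004, 0.002, -1.0]]
force: [0.0, -0.3, 6.1]
opening: 0.0113
finger_force: 33.8
```

carry_out(moves="0 0.010 0 0 0 0;0 0.020 0 0 0 0;0 0.030 0 0 0 0;0 0.038 0 0 0 0;0 0.044 0 0 0 0")

```text
time: 3.93
position: [0.5305, -0.2984, 0.0503]
tcp_rot: [[1.0, 0.0, 0.004], [0.0, -1.0, -0.001], [0.004, 0.001, -1.0]]
force: [1.0, 1.1, 5.5]
opening: 0.0111
finger_force: 33.8
```

carry_out(moves="0 0.002 0 0 0 0;0 0.003 0 0 0 0;0 0.004 0 0 0 0;0 0.004 0 0 0 0;0 0.004 0 0 0 0")

```text
time: 4.35
position: [0.5306, -0.302, 0.0503]
tcp_rot: [[1.0, 0.001, 0.004], [0.001, -1.0, -0.001], [0.004, 0.001, -1.0]]
force: [1.5, 0.3, 6.4]
opening: 0.0115
finger_force: 33.8
```

carry_out(moves="0 0.002 0 0 0 0;0 0.004 0 0 0 0;0 0.005 0 0 0 0;0 0.005 0 0 0 0;0 0.005 0 0 0 0")

```text
time: 4.77
position: [0.5306, -0.3051, 0.0503]
tcp_rot: [[1.0, 0.001, 0.004], [0.001, -1.0, 0.001], [0.004, -0.001, -1.0]]
force: [0.3, 2.6, 7.0]
opening: 0.0109
finger_force: 33.9
```

carry_out(moves="0 0.001 0 0 0 0;0 0.002 0 0 0 0;0 0.002 0 0 0 0;0 0.002 0 0 0 0;0 0.002 0 0 0 0")

```text
time: 5.18
position: [0.5306, -0.3051, 0.0503]
tcp_rot: [[1.0, 0.002, 0.003], [0.002, -1.0, 0.004], [0.003, -0.004, -1.0]]
force: [-1.1, 5.7, 9.0]
opening: 0.0112
finger_force: 34.1
```

Motion stopped at y=-0.305 with the force rising, so the cover is at its end stop. I'll release it and rise for a look.

carry_out(moves="0 0 0 0 0 0;0 0 0 0 0 0;0 -0.002 0 0 0 0;0 -0.002 -0.02 0 0 0;0 -0.002 -0.06 0 0 0", claw=0.04)

```text
time: 5.6
position: [0.5245, -0.3054, 0.1038]
tcp_rot: [[1.0, -0.001, -0.011], [-0.001, -1.0, 0.005], [-0.011, -0.005, -1.0]]
force: [-0.2, -0.0, 0.9]
opening: 0.0398
finger_force: 0.0
```

carry_out(moves="-0.01 0.01 -0.04 0 0 5;-0.015 0.03 -0.07 0 0 10;-0.018 0.05 -0.10 0 0 15;-0.02 0.08 -0.12 0 0 20;-0.02 0.09 -0.14 0 0 23.9", claw=0.08)

```text
time: 6.02
position: [0.5058, -0.4029, 0.2503]
tcp_rot: [[0.91, -0.415, -0.0], [-0.415, -0.91, -0.006], [0.002, 0.006, -1.0]]
force: [-1.3, -1.6, -0.3]
opening: 0.0799
finger_force: 0.0
```

```bash
python3 - <<'E'
from h import *
st=bot.get_state(); print(np.round(st["position"],3), np.round(st["tcp_rot"],3).tolist(), st["opening"])
for c in ["wrist","top"]:
    rgb,d,K,W=shot(c); P=cloud(d,K,W); np.savez("m_"+c+".npz",rgb=rgb,d=d,K=K,W=W); print(c)
    if c=="wrist": save("w2.png",rgb)
    def fit(name,xy,rad,zlo,zhi):
        m=(np.hypot(P[...,0]-xy[0],P[...,1]-xy[1])<rad)&(P[...,2]>zlo)&(P[...,2]<zhi)&(d>0)
        p=P[m]
        if len(p)<5: print(name,len(p)); return
        r=cv2.minAreaRect((p[:,:2]*1000).astype(np.float32)); print(name,len(p),np.round(r[0],1),np.round(r[1],1),round(r[2],1),np.round(np.median(p[:,2]),4))
    fit("fin",(.53,-.3),.05,.058,.08)
    fit("chip",(.53,-.25),.022,.019,.03)
    fit("chip2",(.53,-.25),.03,.0165,.03)
    fit("tong top",(.51,-.442),.05,.095,.12)
    fit("foot",(.51,-.442),.07,.003,.010)
    fit("sleeve",(.51,-.442),.05,.040,.05)
    for q,z in [("chip_sink",.01),("tong_grip",.081),("tongs",.006),("tong_holder",0)]:
        for r in bot.spot_point(c,q)[:2]: print(q,r["p"],np.round(r["centre"]),np.round(ray_z(r["centre"],z,K,W),4))
E
```

```text
[ 0.506 -0.403  0.25 ] [[0.91, -0.415, -0.0], [-0.415, -0.91, -0.006], [0.002, 0.006, -1.0]] 0.07993821016946552
wrist
fin 399 [ 531.1 -307.4] [35.8 12.1] 0.3 0.0649
chip 218 [ 532.3 -251.9] [24.4 24. ] 86.7 0.022
chip2 257 [ 532.3 -251.9] [24.4 24. ] 86.7 0.0219
tong top 952 [ 512.9 -445.5] [57.9 25.4] 66.5 0.101
foot 3256 [ 513.1 -445.3] [95.3 79.7] 66.3 0.0044
sleeve 247 [ 512.9 -445.5] [56.9 26.9] 67.0 0.044
chip_sink 0.82 [197. 143.] [ 0.5319 -0.2516  0.01  ]
tong_grip 0.74 [154. 295.] [ 0.5142 -0.4443  0.081 ]
tongs 0.58 [146. 290.] [ 0.5131 -0.4451  0.006 ]
tong_holder 0.57 [146. 285.] [ 0.5147 -0.4409  0.    ]
top
fin 91 [ 528.4 -303. ] [33.6 12.5] 0.2 0.0662
chip 70 [ 529.1 -248.3] [24.4 22.1] 0.5 0.0234
chip2 78 [ 529.5 -250.8] [28.2 24.1] 86.5 0.0232
tong top 0
foot 0
sleeve 0
chip_sink 0.55 [224. 228.] [ 0.5323 -0.2452  0.01  ]
```

View pics/w2.png

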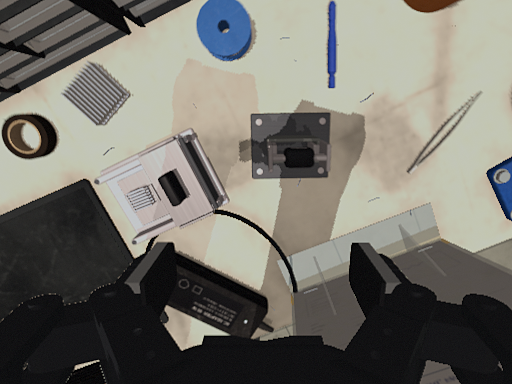

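The nest is open, with the heat sink at (140,195), about world (0.531,-0.250). The tongs are at (298,157), about (0.5115,-0.444) with their y axis at 66°. Next I descend on them.

carry_out(moves="0.011 0.017 0.03 0 0 0;0.022 0.035 0.06 0 0 -0.8;0.022 0.035 0.09 0 0 -0.8;0.022 0.035 0.10 0 0 -0.8;0.022 0.035 0.10 0 0 -0.8", claw=0.085)

```text
time: 6.93
position: [0.5128, -0.4354, 0.1443]
tcp_rot: [[0.92, -0.392, -0.006], [-0.392, -0.92, 0.006], [-0.008, -0.003, -1.0]]
force: [-0.9, 0.4, -0.6]
opening: 0.0849
finger_force: 0.0
```

carry_out(moves="0 0 0.025 0 0 0;0 0 0.05 0 0 0;0 0 0.07 0 0 0;0 0 0.088 0 0 0;0 0 0.088 0 0 0")

```text
time: 7.35
position: [0.514, -0.4354, 0.0584]
tcp_rot: [[0.92, -0.391, -0.003], [-0.391, -0.92, 0.004], [-0.004, -0.002, -1.0]]
force: [-0.0, 0.3, -0.9]
opening: 0.0848
finger_force: 0.0
```

carry_out(moves="0.001 0.004 0 0 0 0.5;0.001 0.0085 0 0 0 0.5;0.001 0.0085 0 0 0 0.5;0.001 0.0085 0 0 0 0.5")

```text
time: 7.68
position: [0.5125, -0.4476, 0.0624]
tcp_rot: [[0.916, -0.402, 0.002], [-0.402, -0.916, -0.003], [0.003, 0.002, -1.0]]
force: [0.0, -0.5, 0.4]
opening: 0.0852
finger_force: 0.0
```

carry_out(moves="0 0 0 0 0 0;0 0 0 0 0 0;0 0 0 0 0 0;0 0 0 0 0 0;0 0 0 0 0 0", claw=0.052, force=30)

```text
time: 8.1
position: [0.5128, -0.4462, 0.0614]
tcp_rot: [[0.916, -0.401, 0.002], [-0.401, -0.916, -0.001], [0.002, 0.0, -1.0]]
force: [-0.6, 0.3, 5.5]
opening: 0.0522
finger_force: 6.1
```

carry_out(moves="0 0 -0.008 0 0 0;0 0 -0.02 0 0 0;0 0 -0.035 0 0 0;0 0 -0.05 0 0 0;0 0 -0.06 0 0 0")

```text
time: 8.52
position: [0.5124, -0.4464, 0.1224]
tcp_rot: [[0.916, -0.401, 0.001], [-0.401, -0.916, -0.001], [0.002, 0.001, -1.0]]
force: [0.8, -0.4, -0.6]
opening: 0.0518
finger_force: 4.7
```

carry_out(moves="0 0 -0.015 0 0 0;0 0 -0.03 0 0 0;0 0 -0.045 0 0 0;0 0 -0.055 0 0 0;0 0 -0.06 0 0 0")

```text
time: 8.93
position: [0.5125, -0.4465, 0.1824]
tcp_rot: [[0.916, -0.401, 0.002], [-0.401, -0.916, -0.002], [0.003, 0.001, -1.0]]
force: [-0.4, -0.3, -0.1]
opening: 0.0518
finger_force: 4.7
```

```bash
python3 - <<'E'
from h import *
s=bot.get_state(); print(np.round(s["joints"],1))
rgb,d,K,W=shot("side"); save("s2.png",cv2.resize(rgb[170:310,150:340],(760,560)))
for q in ["tongs","tong_tip","tong_grip"]:
    print(q,bot.spot_point("side",q)[:1])
E
```

```text
[ 37.8  40.4   2.5  79.8  -1.9  59.7 -72.9]
tongs [{'centre': [224.4, 222.8], 'p': 0.95}]
tong_tip [{'centre': [222.6, 223.7], 'p': 0.62}]
tong_grip [{'centre': [183.5, 218.4], 'p': 0.73}]
```

View pics/s2.png

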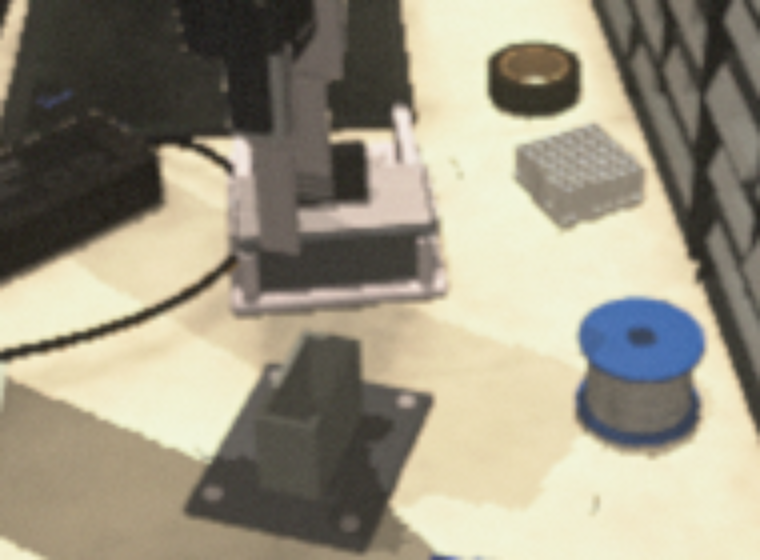

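The tongs hang upright in the gripper at crop (280,210), and the holder is empty. Next I carry them to the nest while turning.

carry_out(moves="-0.004 -0.012 0 0 0 -5;-0.011 -0.035 0 0 0 -11;-0.019 -0.058 0 0 0 -17;-0.027 -0.081 0 0 0 -23;-0.034 -0.103 0 0 0 -29")

```text
time: 9.55
position: [0.5215, -0.3362, 0.179]
tcp_rot: [[0.995, 0.099, -0.002], [0.099, -0.995, 0.002], [-0.002, -0.002, -1.0]]
force: [0.3, 0.3, -0.9]
opening: 0.0521
finger_force: 4.7
```

carry_out(moves="0 0 0 0 0 -6;0 0 0 0 0 -12;0 0 0 0 0 -18;0 0 0 0 0 -24;0 0 0 0 0 -30")

```text
time: 9.97
position: [0.5214, -0.3377, 0.179]
tcp_rot: [[0.812, 0.583, -0.002], [0.583, -0.812, 0.001], [-0.001, -0.002, -1.0]]
force: [0.2, -0.3, -0.9]
opening: 0.0523
finger_force: 4.7
```

carry_out(moves="0 0 0 0 0 -6;0 0 0 0 0 -12;0 0 0 0 0 -18;0 0 0 0 0 -24;0 0 0 0 0 -30")

```text
time: 10.38
position: [0.5213, -0.3378, 0.179]
tcp_rot: [[0.412, 0.911, -0.002], [0.911, -0.412, 0.001], [0.0, -0.003, -1.0]]
force: [-0.0, 0.7, -1.1]
opening: 0.0517
finger_force: 4.7
```

carry_out(moves="0 0 0 0 0 -6;0 0 0 0 0 -12;0 0 0 0 0 -18;0 0 0 0 0 -22;0 0 0 0 0 -22")

```text
time: 10.8
position: [0.5212, -0.338, 0.1789]
tcp_rot: [[0.045, 0.999, -0.002], [0.999, -0.045, 0.002], [0.002, -0.002, -1.0]]
force: [1.0, 0.4, -1.2]
opening: 0.0524
finger_force: 4.7
```

carry_out(moves="0.015 0.001 0 0 0 0;0.035 0.002 0 0 0 0;0.055 0.004 0 0 0 0;0.075 0.006 0 0 0 0;0.088 0.006 0 0 0 0")

```text
time: 11.22
position: [0.5327, -0.2459, 0.1802]
tcp_rot: [[0.044, 0.999, 0.0], [0.999, -0.044, 0.003], [0.003, -0.0, -1.0]]
force: [0.9, 1.3, -0.9]
opening: 0.0521
finger_force: 4.7
```

carry_out(moves="0 0 0.015 0 0 0;0 0 0.035 0 0 0;0 0 0.055 0 0 0;0 0 0.065 0 0 0;0 0 0.065 0 0 0")

```text
time: 11.63
position: [0.5302, -0.2494, 0.1128]
tcp_rot: [[0.046, 0.999, -0.006], [0.999, -0.046, 0.002], [0.002, -0.006, -1.0]]
force: [-0.1, -0.5, -0.1]
opening: 0.0521
finger_force: 4.7
```

```bash
python3 - <<'E'
from h import *
s=bot.get_state(); print(np.round(s["position"],4), np.round(s["tcp_rot"],3).tolist())
ims=[]
for c in ["wrist","side"]:
    rgb,d,K,W=shot(c); np.savez("n_"+c+".npz",rgb=rgb,d=d,K=K,W=W)
    ims.append(cv2.resize(rgb,(400,300)) if c=="wrist" else cv2.resize(rgb[165:255,180:300],(400,300)))
    z0=s["position"][2]-.0554
    for q,z in [("chip_sink",.01),("tong_tip",z0+.007),("tong_grip",z0+.075),("cover_grip",.06)]:
        for r in bot.spot_point(c,q)[:2]: print(c,q,r["p"],np.round(r["centre"]),np.round(ray_z(r["centre"],z,K,W),4))
save("n.png",np.hstack(ims))
E
```

```text
[ 0.5302 -0.2494  0.1128] [[0.046, 0.999, -0.006], [0.999, -0.046, 0.002], [0.002, -0.006, -1.0]]
wrist chip_sink 0.83 [196. 266.] [ 0.5332 -0.2514  0.01  ]
wrist chip_sink 0.47 [226. 266.] [ 0.5316 -0.2768  0.01  ]
wrist tong_grip 0.78 [272. 262.] [ 0.5302 -0.251   0.1324]
wrist cover_grip 0.71 [361. 398.] [ 0.6262 -0.3699  0.06  ]
side tong_tip 0.55 [191. 230.] [ 0.5315 -0.2469  0.0644]
side tong_grip 0.59 [160. 230.] [ 0.5342 -0.2437  0.1324]
side cover_grip 0.91 [208. 231.] [ 0.5285 -0.3019  0.06  ]
```

View pics/n.png

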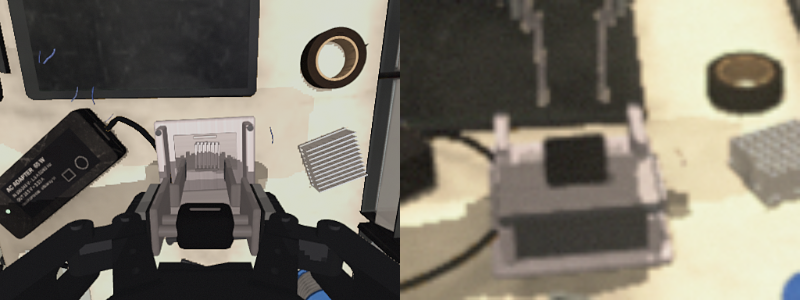

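The wrist view shows the jaws framing the heat sink at (207,155), and the side view shows both legs centred over the tray. One depth check of the x centring will confirm it.

```bash
python3 - <<'E'
from h import *
n=np.load("n_wrist.npz"); P=cloud(n["d"],n["K"],n["W"]); ok=n["d"]>0
c=P[ok&(abs(P[...,0]-.531)<.03)&(abs(P[...,1]+.25)<.025)&(P[...,2]>.019)&(P[...,2]<.03)]
r=cv2.minAreaRect((c[:,:2]*1000).astype(np.float32)); print("chip",len(c),r)
for lo in np.arange(.04,.13,.01):
    j=P[ok&(abs(P[...,0]-.531)<.045)&(abs(P[...,1]+.25)<.03)&(P[...,2]>lo)&(P[...,2]<lo+.01)]
    a=j[j[:,0]<.531]; b=j[j[:,0]>.531]
    if len(a)>3 and len(b)>3: print(round(lo,2),len(a),len(b),"L",np.round([a[:,0].min(),a[:,0].max()],4),"R",np.round([b[:,0].min(),b[:,0].max()],4),"y",np.round([j[:,1].min(),j[:,1].max()],3))
E
```

```text
chip 454 ((532.0172729492188, -250.76658630371094), (24.341978073120117, 23.365882873535156), 87.7723159790039)
0.05 26 14 L [0.5107 0.5148] R [0.5464 0.5499] y [-0.254 -0.242]
0.06 66 75 L [0.5106 0.5148] R [0.5459 0.5505] y [-0.259 -0.241]
0.07 72 64 L [0.5108 0.5145] R [0.5462 0.5506] y [-0.258 -0.241]
0.08 77 89 L [0.5108 0.5144] R [0.5462 0.5505] y [-0.258 -0.242]
0.09 100 86 L [0.5106 0.5146] R [0.5462 0.5507] y [-0.258 -0.242]
0.1 119 128 L [0.5082 0.5146] R [0.5463 0.5528] y [-0.259 -0.242]
0.11 546 559 L [0.4991 0.5144] R [0.5466 0.5636] y [-0.263 -0.236]
0.12 423 424 L [0.4913 0.5091] R [0.5524 0.5705] y [-0.258 -0.237]
```

carry_out(moves="0 0.0015 0.008 0 0 0;0 0.0015 0.018 0 0 0;0 0.0015 0.028 0 0 0;0 0.0015 0.034 0 0 0;0 0.0015 0.034 0 0 0")

```text
time: 12.55
position: [0.5321, -0.25, 0.0789]
tcp_rot: [[0.046, 0.999, -0.004], [0.999, -0.046, 0.002], [0.002, -0.005, -1.0]]
force: [-0.3, -0.0, -0.5]
opening: 0.0525
finger_force: 4.7
```

carry_out(moves="0 0 0.004 0 0 0;0 0 0.008 0 0 0;0 0 0.010 0 0 0;0 0 0.010 0 0 0")

```text
time: 12.88
position: [0.5335, -0.2504, 0.0709]
tcp_rot: [[0.046, 0.999, -0.001], [0.999, -0.046, 0.0], [0.0, -0.001, -1.0]]
force: [-0.5, 0.5, -0.8]
opening: 0.0519
finger_force: 4.7
```

carry_out(moves="0 -0.001 0.001 0 0 0;0 -0.001 0.001 0 0 0;0 -0.001 0.001 0 0 0")

```text
time: 13.13
position: [0.5327, -0.2505, 0.0705]
tcp_rot: [[0.046, 0.999, 0.0], [0.999, -0.046, -0.0], [-0.0, 0.0, -1.0]]
force: [-0.2, 0.3, -0.5]
opening: 0.052
finger_force: 4.7
```

carry_out(moves="0 0 0 0 0 0;0 0 0 0 0 0;0 0 0 0 0 0;0 0 0 0 0 0;0 0 0 0 0 0", claw=0.036, force=35)

```text
time: 13.55
position: [0.5331, -0.2505, 0.0708]
tcp_rot: [[0.046, 0.999, 0.001], [0.999, -0.046, -0.0], [-0.0, 0.001, -1.0]]
force: [-0.6, 0.6, 3.0]
opening: 0.0415
finger_force: 36.3
```

carry_out(moves="0 0 -0.004 0 0 0;0 0 -0.012 0 0 0;0 0 -0.02 0 0 0;0 0 -0.03 0 0 0;0 0 -0.035 0 0 0")

```text
time: 13.97
position: [0.5335, -0.2506, 0.1071]
tcp_rot: [[0.046, 0.999, 0.002], [0.999, -0.046, -0.001], [-0.001, 0.002, -1.0]]
force: [0.5, -0.1, -0.9]
opening: 0.0413
finger_force: 35.9
```

```bash
python3 - <<'E'
from h import *
s=bot.get_state(); print(np.round(s["position"],4),s["opening"],s["finger_force"])
ims=[]
for c in ["wrist","side"]:
    rgb,d,K,W=shot(c)
    ims.append(cv2.resize(rgb[160:310,180:350],(400,300)) if c=="wrist" else cv2.resize(rgb[165:255,180:300],(400,300)))
    z0=s["position"][2]-.057
    for q,z in [("chip_sink",z0),("tong_tip",z0+.007)]:
        for r in bot.spot_point(c,q)[:2]: print(c,q,r["p"],np.round(r["centre"]),np.round(ray_z(r["centre"],z,K,W),4))
    if c=="wrist":
        P=cloud(d,K,W); 
        for lo in np.arange(.01,.1,.006):
            j=P[(d>0)&(abs(P[...,0]-.532)<.011)&(abs(P[...,1]+.25)<.012)&(P[...,2]>lo)&(P[...,2]<lo+.006)]; print(round(lo,3),len(j),end="; ")
save("k.png",np.hstack(ims))
E
```

```text
[ 0.5335 -0.2506  0.1071] 0.041348119443773076 35.86688160896301
wrist chip_sink 0.94 [210. 265.] [ 0.5357 -0.2494  0.0501]
wrist tong_tip 0.4 [208. 266.] [ 0.5365 -0.2459  0.0571]
0.01 5; 0.016 0; 0.022 0; 0.028 0; 0.034 0; 0.04 20; 0.046 596; 0.052 161; 0.058 445; 0.064 27; 0.07 23; 0.076 21; 0.082 34; 0.088 31; 0.094 33; 0.1 56; side chip_sink 0.64 [227. 231.] [ 0.525  -0.3493  0.0501]
side chip_sink 0.54 [200. 234.] [ 0.5373 -0.2569  0.0501]
side tong_tip 0.72 [200. 234.] [ 0.5357 -0.269   0.0571]
side tong_tip 0.58 [196. 232.] [ 0.5338 -0.252   0.0571]
```

View pics/k.png

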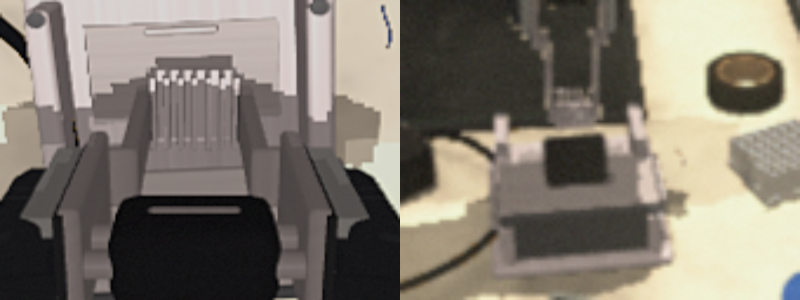

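The heat sink is level between the jaws (crop (195,105) wrist, (572,103) side) and clear of the nest. Next I lift it up to its final height.

carry_out(moves="0 0 -0.008 0 0 0;0 0 -0.024 0 0 0;0 0 -0.042 0 0 0;0 0 -0.06 0 0 0;0 0 -0.075 0 0 0")

```text
time: 14.68
position: [0.533, -0.2503, 0.1818]
tcp_rot: [[0.046, 0.999, 0.001], [0.999, -0.046, 0.0], [0.0, 0.001, -1.0]]
force: [-0.4, 0.3, -0.6]
opening: 0.0412
finger_force: 35.9
```

carry_out(moves="0 0 -0.018 0 0 0;0 0 -0.036 0 0 0;0 0 -0.052 0 0 0;0 0 -0.062 0 0 0;0 0 -0.065 0 0 0")

```text
time: 15.1
position: [0.5336, -0.2505, 0.2474]
tcp_rot: [[0.046, 0.999, 0.003], [0.999, -0.046, -0.001], [-0.001, 0.003, -1.0]]
force: [0.7, -0.1, -0.9]
opening: 0.0411
finger_force: 35.9
```

carry_out(moves="0 0 0 0 0 0;0 0 0 0 0 0;0 0 0 0 0 0;0 0 0 0 0 0;0 0 0 0 0 0")

```text
time: 15.52
position: [0.5323, -0.2503, 0.2444]
tcp_rot: [[0.046, 0.999, -0.002], [0.999, -0.046, 0.001], [0.001, -0.002, -1.0]]
force: [0.2, 0.3, -0.3]
opening: 0.0413
finger_force: 35.9
```

```bash
python3 - <<'E'
from h import *
s=bot.get_state(); print(s["time"],np.round(s["position"],4),s["opening"],s["finger_force"],np.abs(s["joint_velocities"]).max())
rgb,d,K,W=shot("wrist"); P=cloud(d,K,W); z0=s["position"][2]-.06
j=P[(d>0)&(abs(P[...,0]-.532)<.011)&(abs(P[...,1]+.25)<.012)&(P[...,2]>z0)&(P[...,2]<z0+.025)]; print(len(j),np.median(j[:,2]))
print(bot.spot_point("wrist","chip_sink")[:1])
rgb,d,K,W=shot("top")
for q in ["spool","large_sink","black_tape"]: print(q,[(r["p"],np.round(ray_z(r["centre"],0,K,W),3)) for r in bot.spot_point("top",q)[:2]])
E
```

```text
15.5167 [ 0.5323 -0.2503  0.2444] 0.041273146123677266 35.86545288562775 0.34832536527356556
1240 0.18772715793719114
[{'centre': [209.2, 264.2], 'p': 0.83}]
spool [(0.82, array([ 0.645, -0.431,  0.   ]))]
large_sink []
black_tape []
```

The heat sink is held still at about 0.185 m, and the spool has not moved, so I'm handing in.

```bash
python3 -c "
from bench import bot
print(bot.hand_in())"
```

```text
the job is handed in; nothing more can be done
None
```

I slid the cover to its end stop and handed the job in (no verdict came back) with the heat sink held still in the upright tongs, about 0.185 m above the worktop; the final check found only the spool, about 1 cm from its first reading, and did not detect the large heat sink or the tape.

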